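# Pipette held ready over the open vial

### The job

Lift the single-channel pipette out of its stand, carry it over the clutter to the steel vial rack and stop with its tip just above the mouth of the one vial that has no cap: pipette upright, tip centred over the opening and about a centimetre above the rim, not in the vial. The tip is sterile and must touch nothing on the way, and the eight-channel pipette, the vials and everything else stay as they are. Do not put the pipette down: finish holding it there, still and in the gripper, so that I can trigger the dispense.

Things in the scene. Friction and masses are not known exactly. Their poses are not given: they have to be found in the camera images.
- pipette_grip (a point): where to grip the single-channel pipette (white plastic, hangs upright in the stand): on its long axis, 30 mm below its flat top, 175 mm above the tip's opening. Here it is a square bar 34 x 34 mm, 105 mm long, nothing above it. z up along the pipette; pinch the flat y faces, for x points to the back, where a finger rest 16 mm wide sticks out to 39 mm from the axis at this height
- tip_end (a point): the opening at the lower end of the single-channel pipette's white disposable tip (a rigid cone 52 mm long, 2.4 mm wide at this point, 10 mm at its top), 175 mm below pipette_grip on the same axis, same axes. While the pipette hangs in the stand it is 35 mm above the table
- pipette: the single-channel pipette as a whole with its tip: about 0.16 kg, 205 mm tall; origin at the tip's opening, axes as pipette_grip. Tip 0 to 52 mm up, then a grey barrel at most 16 mm thick, and from 100 mm up the square hand-piece
- pipette_tip: the same pipette's disposable tip alone; origin at its opening, axes as pipette_grip
- vial_mouth (a point): centre of the mouth of the vial without a cap, at the height of its rim (82 mm above the table). Mouth 23 mm wide inside, 28 mm outside; z up
- vial_open: the vial without a cap: loose, 30 g, amber glass, 28 mm thick, 77 mm tall, upright in one of the rack's holes with some 1.5 mm of play. Origin: centre of its foot
- stand: pipette stand, fixed: grey base 150 x 260 mm, white rail along its y, 55 mm behind (+x of) the forks, 135 mm high. Three forks along y, 60 mm apart, prongs 22 mm apart, open towards -x. The pipettes rest by the hand-piece's underside on the prongs (135 mm above the table) in the two outer forks and lift straight up and out. Origin: on the table under the middle fork
- rack: sheet-steel vial rack, fixed, 90 x 172 x 48 mm, 2 x 4 round holes 40 mm apart (4 along its y), some empty; origin under its centre
- multichannel: the eight-channel pipette in the other outer fork, 120 mm from the single-channel one: the same hand-piece, but below it an 80 mm wide manifold with eight bare nozzles; its top is 240 mm above the table. Origin on its axis, 100 mm below the underside of the hand-piece
- vial_a: one of four capped vials: 28 mm thick amber glass, 81 mm tall with its 31 mm wide white screw cap, standing in the rack (cap's top 86 mm above the table). Origin: centre of its foot. To be left alone
- vial_b: one of four capped vials: 28 mm thick amber glass, 81 mm tall with its 31 mm wide white screw cap, standing in the rack (cap's top 86 mm above the table). Origin: centre of its foot. To be left alone
- vial_c: one of four capped vials: 28 mm thick amber glass, 81 mm tall with its 31 mm wide white screw cap, standing in the rack (cap's top 86 mm above the table). Origin: centre of its foot. To be left alone
- vial_d: one of four capped vials: 28 mm thick amber glass, 81 mm tall with its 31 mm wide white screw cap, standing in the rack (cap's top 86 mm above the table). Origin: centre of its foot. To be left alone
- tip_box: closed box of pipette tips, 122 x 85 x 70 mm, between stand and rack; origin under its centre
- drum: stainless-steel dressing drum, 121 mm wide, 115 mm high with its lid handle, between stand and rack and farther from the robot; origin under its centre
- tray: shallow steel instrument tray, 90 x 160 x 24 mm, beyond the rack; origin under its centre
- gauze_box: carton of gauze swabs, 80 x 150 x 60 mm (70 mm with the swab that sticks out), beyond the stand; origin under its centre
- bottle_white: white bottle, 68 mm thick, 190 mm tall, to the right of the rack; origin under its centre
- bottle_pump: amber pump bottle, 74 mm thick, 210 mm tall, to the right of the rack; origin under its centre
There are look-alikes about, which are no part of the job. What is shaped like the pipette but green is not meant.

How it is judged (in metres and radians):
On the way:
1. the single-channel pipette has been lifted out of its fork and hangs in the gripper (contact force between the fingers and pipette above 1 N and contact force between pipette and stand below 0.05 N and distance of tip_end from where it was at the start of the episode above 0.05 m), for 0.2 s.
At the end, for the whole second after the job is handed in: The single-channel pipette is held by the gripper alone (stand, rack, vials and other pipette do not touch it), still, within 0.13 rad of upright, its tip's opening within 7 mm of the axis of the uncapped vial's mouth and 2 to 20 mm above the rim; the vial stands upright (contact force between the fingers and pipette above 1 N and horizontal distance between tip_end and vial_mouth below 0.007 m and z of tip_end in the frame of vial_mouth between 0.002 and 0.02 m and angle between tip_end's own z axis and vertical below 0.13 rad and linear speed of pipette below 0.02 m/s and contact force between pipette and stand below 0.05 N and contact force between pipette and rack below 0.05 N and contact force between pipette and vial_open below 0.05 N and contact force between pipette and vial_a below 0.05 N and contact force between pipette and vial_b below 0.05 N and contact force between pipette and vial_c below 0.05 N and contact force between pipette and vial_d below 0.05 N and contact force between pipette and multichannel below 0.05 N and angle between vial_open's own z axis and vertical below 0.15 rad); the arm keeps its last pose, push and grip.
It fails at once if the sterile tip touches anything (more than 0.2 N) (contact force between pipette_tip and anything else above 0.2 N).
It fails at once if the eight-channel pipette, the tip box, drum, tray, gauze box or a bottle is moved by more than 20 mm or tipped (distance of any of multichannel, tip_box, drum, tray, gauze_box, bottle_white, bottle_pump from where it was at the start of the episode above 0.02 m or angle between any of multichannel, tip_box, drum, tray, gauze_box, bottle_white, bottle_pump's own z axis and vertical above 0.3 rad).
It fails at once if a vial is moved by more than 20 mm or tipped (distance of any of vial_open, vial_a, vial_b, vial_c, vial_d from where it was at the start of the episode above 0.02 m or angle between any of vial_open, vial_a, vial_b, vial_c, vial_d's own z axis and vertical above 0.3 rad).
It also fails if it takes over 46 s, if anything falls off the work surface, if the arm or the gripper's body presses on something with over 40 N, if the wrist force passes 120 N, or if a joint passes its speed limit or range.

### The arm

A 6-joint arm with a two-finger parallel gripper is mounted at the origin on the work surface. World frame = base frame: x ahead of the robot, y to its left, z up, the work surface at z = 0. Lengths are in m, angles in degrees, forces in N, time in s.
With the tool pointing down it reaches from about 0.325 to 0.85 m from the base axis. Payload 15.5 kg.
Tool frame: the origin (TCP) lies midway between the tips of the shut fingers; the grasp point (between the pads) lies 19 mm behind it; y points along the fingers, x is the direction in which the jaws open and shut, and the axes are right-handed (so a half turn about y gives the same grasp; the last joint's range is limited). The gripper opens to 91 mm and grips with 3 to 60 N. Pads are 32 mm wide; open, the fingers measure 118 mm over their backs; the gripper's body (76 mm by 178 mm) begins 60 mm behind the grasp point.
Start: joints at [-5.472, 28.281, 77.091, -0, 74.628, -5.472], TCP at [0.625, 0, 0.214] pointing down, gripper open.
Joint ranges: [-166.48, 166.48], [-47.26, 123.95], [12.59, 153.08], [-70.14, 250.14], [6.76, 159.57], [-176.63, 176.63]. Speed limits (degrees/s): [108.29, 108.29, 147.25, 172.46, 172.46, 172.46].

### API

Orientations are given as a 3x3 rotation matrix whose columns are the frame's x, y, z axes.
In Python, from bench import ctrl gives the robot as it stands. The module is installed in compiled form; this text tells all that it offers. Calls block until the motion is done:
- ctrl.goto(position, orientation): joint-space move of the TCP to a pose.
- ctrl.move_l(position, vel=0.15, ori=None, contact_N=None): straight line of the TCP; ori=None keeps the orientation; vel is the mean speed in m/s. With contact_N (N) it stops when the force on the tool has changed by that much, and returns True; else False.
- ctrl.movej(angles): joint-space move.
- ctrl.command_gripper(opening): opening from 0.0 (shut) to 1.0 (fully open); the grip force is fixed at half the most; returns when the fingers have stopped.
- ctrl.sleep(seconds).
- ctrl.ik(position, orientation): joint angles nearest the present ones, or None.
- ctrl.read_camera(name): name is "scene" or "side" or "wrist"; returns the picture (420x560x3 uint8, blue, green, red); there is no depth.
- ctrl.camera_params(name): a dict with "fx", "fy", "cx", "cy" (pixels), "pose" (4x4, takes a point from camera to world coordinates); the wrist camera has in their place "T_tool_cam" (4x4, takes a point from camera to tool coordinates, whose origin is the TCP and whose axes are the tool frame's). Camera axes: x right, y up, looking along -z (the intrinsics and any distortion apply to the point x, -y, -z); pixel columns grow to the right and rows downward; lengths in m; the calibration is good to about 2 mm. A picture is of the moment at which its call begins: read the wrist's pose just before it. camera_params takes no time and is no camera call.
A pose or a line that the arm cannot do raises ctrl.MotionError and nothing moves.
- ctrl.sign_off(): hands the job in, once; it reports no verdict.
Readings, each from a call of its own:
- ctrl.current_t(): time.
- ctrl.current_q(): joint angles.
- ctrl.current_dq(): joint speeds.
- ctrl.current_effort(): joint torques, N m.
- ctrl.current_tool_pos(): TCP position.
- ctrl.current_eef_rot(): TCP orientation.
- ctrl.current_contact_force(): force on the tool from outside, world axes, zero at the start.
- ctrl.current_wrist_torque(): the same for the moment, N m.
- ctrl.current_grip_width(): opening from 0.0 (shut) to 1.0 (fully open).
Only numpy, scipy, OpenCV 4.12 (cv2) and the standard library are available. Lean on these libraries where they do the work, as an engineer would, in place of code of your own. Each camera call takes 0.05 s, during which the arm holds its last target. There are 200 camera calls.

## Working session

There is one attempt and no reset: what is moved stays moved. The work goes in short steps, each a Python script; the robot and the scene stay as the last script left them, time stands still between calls to the robot, and variables do not carry over. Pictures are saved under pics/ and viewed, about 8 in all and at most 12, crops included, and the job is handed in when it is done.

```bash
mkdir -p pics
python3 - <<'E'
from bench import ctrl
import cv2,numpy as np
np.set_printoptions(precision=4,suppress=True)
for n in ["scene","side","wrist"]:
    cv2.imwrite(f"pics/{n}0.png",ctrl.read_camera(n)); print(n,ctrl.camera_params(n))
print(ctrl.current_tool_pos(),ctrl.current_eef_rot(),ctrl.current_t())
E
```

```text
scene {'fx': 513.0563992029283, 'fy': 513.0563992029283, 'cx': 283.9202425383349, 'cy': 211.34308057773978, 'pose': array([[-0.8101, -0.4731,  0.3463,  1.0242],
       [ 0.5862, -0.6654,  0.4622,  0.6902],
       [ 0.0117,  0.5774,  0.8164,  1.3798],
       [ 0.    ,  0.    ,  0.    ,  1.    ]])}
side {'fx': 391.23704898159343, 'fy': 391.23704898159343, 'cx': 274.3948786388643, 'cy': 206.25960133893759, 'pose': array([[ 0.9432,  0.1581, -0.2921,  0.219 ],
       [-0.3317,  0.4941, -0.8036, -0.8308],
       [ 0.0173,  0.8549,  0.5185,  0.6699],
       [ 0.    ,  0.    ,  0.    ,  1.    ]])}
wrist {'fx': 346.5352901562805, 'fy': 346.5352901562805, 'cx': 281.19910346504656, 'cy': 206.55245768898854, 'T_tool_cam': array([[ 1.    , -0.0002, -0.0006, -0.0004],
       [-0.0005,  0.2655, -0.9641, -0.1706],
       [ 0.0003,  0.9641,  0.2655,  0.0742],
       [ 0.    ,  0.    ,  0.    ,  1.    ]])}
[0.6247 0.     0.2135] [[ 1.     -0.0009  0.    ]
 [-0.      0.0001  1.    ]
 [-0.0009 -1.      0.0001]] 0.15
```

View pics/scene0.png

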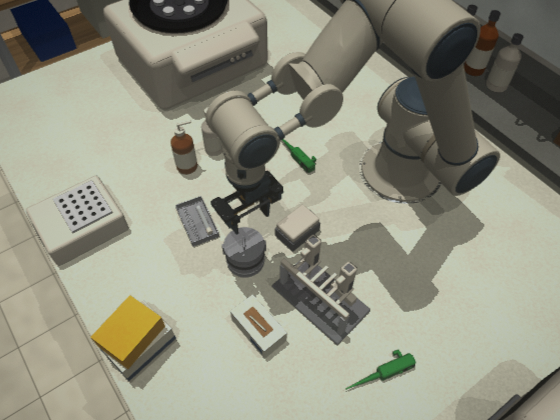

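View pics/side0.png

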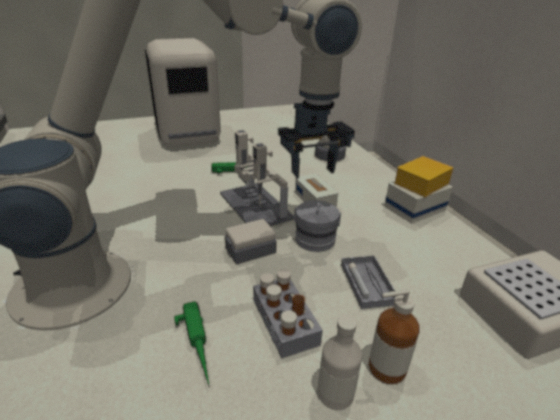

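The side view shows the stand at (255,185) with two pipettes, and the rack at (287,312) with the vials. The scene view shows the pipettes at (313,250) and (347,275). The green decoys at (195,330) and (225,168) in the side view are excluded. I'll enlarge the candidates.

Run:
```python
import cv2,numpy as np
s=cv2.imread("pics/side0.png");c=cv2.imread("pics/scene0.png")
r=lambda im,x,y,w,h:cv2.resize(im[y:y+h,x:x+w],(400,300),interpolation=cv2.INTER_CUBIC)
# side stand (215..305,120..), side rack (240..340, 262..), scene stand(265..,230)
a=np.hstack([r(s,210,122,96,72+0),r(s,210,165,96,72)]);b=np.hstack([r(s,236,268,100,75),r(c,262,225,128,96)])
cv2.imwrite("pics/crop1.png",np.vstack([a,b]))
```

```text
(no output)
```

View pics/crop1.png

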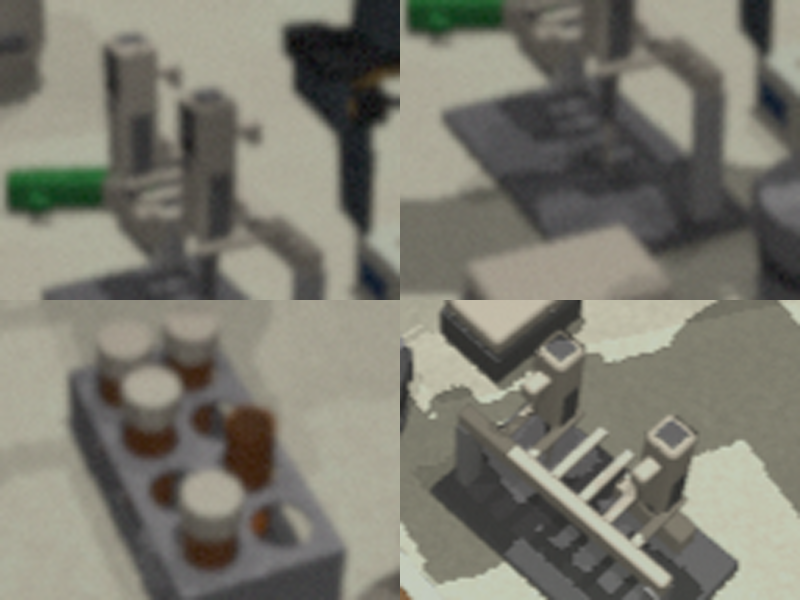

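The lower-y pipette, at side (260,145) and scene (313,240), has a thin barrel, so it is the single-channel one. The other, at side (242,132) and scene (348,268), has the wide manifold. The uncapped vial is the amber rim at side (298.5,296.5). The four capped vials are at (267,278), (283.5,274), (274,289) and (289,315).

```bash
cat > h.py <<'E'
from bench import ctrl
import cv2,numpy as np
np.set_printoptions(precision=4,suppress=True)
def ray(P,uv):
    T=P["pose"];d=T[:3,:3]@np.array([(uv[0]-P["cx"])/P["fx"],-(uv[1]-P["cy"])/P["fy"],-1]);return T[:3,3],d
def onz(P,uv,z):
    o,d=ray(P,uv);return o+d*(z-o[2])/d[2]
def wristP():
    P=dict(ctrl.camera_params("wrist"));T=np.eye(4);T[:3,:3]=ctrl.current_eef_rot();T[:3,3]=ctrl.current_tool_pos();P["pose"]=T@P["T_tool_cam"];return P
def proj(P,p):
    c=np.linalg.inv(P["pose"])@np.r_[p,1];return np.array([P["cx"]+P["fx"]*c[0]/-c[2],P["cy"]+P["fy"]*c[1]/c[2]])
def tri(*a):
    A=np.zeros((3,3));b=np.zeros(3)
    for P,uv in a:
        o,d=ray(P,uv);d=d/np.linalg.norm(d);M=np.eye(3)-np.outer(d,d);A+=M;b+=M@o
    return np.linalg.solve(A,b)
E
python3 - <<'E'
from h import *
S=ctrl.camera_params("side");C=ctrl.camera_params("scene")
for n,a,b in [("single",(259.9,145.3),(313.2,240)),("multi",(241.7,132.1),(348.4,268.2))]:
    print(n,onz(S,a,.24),onz(C,b,.24),tri((S,a),(C,b)))
print("open",onz(S,(298.5,296.5),.082))
for p in [(267,278),(283.5,274.3),(274,289.3),(288.8,315.5)]: print(onz(S,p,.086))
E
```

```text
single [0.5329 0.1638 0.24  ] [0.5322 0.1638 0.24  ] [0.5326 0.1638 0.2401]
multi [0.5112 0.2803 0.24  ] [0.5111 0.2819 0.24  ] [0.5113 0.2817 0.2396]
open [ 0.4771 -0.2803  0.082 ]
[ 0.431  -0.2091  0.086 ]
[ 0.47   -0.2091  0.086 ]
[ 0.4339 -0.2476  0.086 ]
[ 0.4372 -0.3265  0.086 ]
```

The measurements are consistent: the pipettes are 119.5 mm apart, both tops are at 0.240 m, and the vials sit on a 40 mm grid. Next I'll refine both targets with the wrist camera, rack first and then the pipette.

```bash
cat >> h.py <<'E'
yaw=np.radians(10.2)
def ori(yaw,s=1):
    x=s*np.array([-np.sin(yaw),np.cos(yaw),0]);y=np.array([0,0,-1.]);return np.c_[x,y,np.cross(x,y)]
E
python3 - <<'E'
from h import *
for s in (1,-1):
    print(s,ctrl.ik([.5326,.1638,.191],ori(yaw,s)),ctrl.ik([.477,-.28,.25],ori(yaw,s)))
R=ctrl.current_eef_rot()
ctrl.goto([.47,-.24,.32],R); P=wristP(); a=ctrl.read_camera("wrist"); print(ctrl.current_t(),proj(P,[.4771,-.2803,.082]))
s=-1 if ctrl.ik([.5326,.1638,.191],ori(yaw,-1)) is not None else 1
ctrl.goto([.5326,.1638,.34],ori(yaw,s)); P=wristP(); b=ctrl.read_camera("wrist"); print(s,ctrl.current_t(),ctrl.current_tool_pos(),ctrl.current_q(),[proj(P,p) for p in [(.5326,.1638,.24),(.5113,.2817,.24)]])
cv2.imwrite("pics/wr.png",a);cv2.imwrite("pics/wp.png",b)
np.save("P.npy",P["pose"])
E
```

```text
1 [ 10.9551  24.2311  88.4779  -0.      67.291  -89.2449] [ -36.5989   20.4858   84.4509   -0.       75.0634 -136.7989]
-1 [10.9551 24.2311 88.4779 -0.     67.291  90.7551] [-36.5989  20.4858  84.4509  -0.      75.0634  43.2011]
1.3667 [286.9757 208.9006]
-1 3.3667 [0.5327 0.1634 0.3399] [10.9151 17.0677 75.4284 -0.0032 87.5118 90.718 ] [array([279.9707, 206.6394]), array([132.0238, 206.6526])]
```

View pics/wr.png

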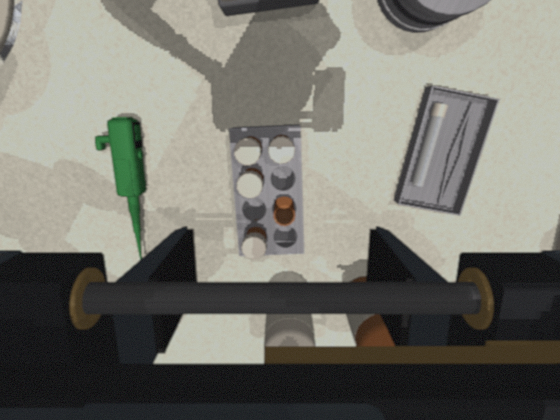

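View pics/wp.png

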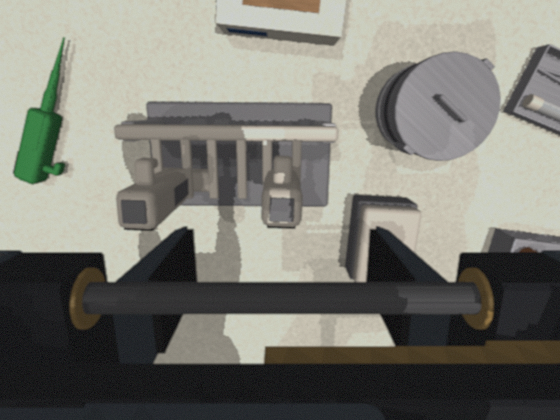

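The wrist views agree. The open amber vial is at about (285,203), where (287,209) was predicted. The pipette top is at about (281,207), predicted at (280,207), and looks square to the jaws. I'll enlarge both to get exact pixels.

Run:
```python
import cv2,numpy as np
r=lambda im,x,y:cv2.resize(im[y:y+60,x:x+40],(400,600),interpolation=cv2.INTER_CUBIC)
cv2.imwrite("pics/crop2.png",np.hstack([r(cv2.imread("pics/wr.png"),265,185),r(cv2.imread("pics/wp.png"),261,170)]))
```

```text
(no output)
```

View pics/crop2.png

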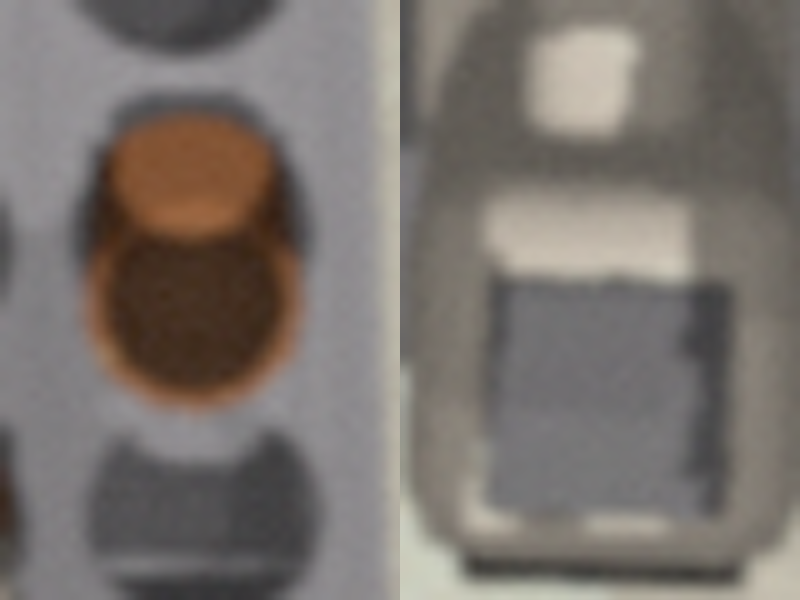

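The wrist view puts the mouth rim at about (284,215), roughly 6 mm from the side estimate, so I need a better fix on the vial. The arm is now away from the rack, so I'll take both fixed cameras again.

Run:
```python
from h import *
S=ctrl.camera_params("side");C=ctrl.camera_params("scene")
g=np.array([.475,-.284,.082]);out=[]
for n,P in (("side",S),("scene",C)):
    im=ctrl.read_camera(n);cv2.imwrite(f"pics/{n}1.png",im)
    u,v=proj(P,g).round().astype(int);print(n,u,v); x,y=u-25,v-30
    out.append(cv2.resize(im[y:y+50,x:x+50],(400,400),interpolation=cv2.INTER_CUBIC)); print("origin",x,y)
    for p in [(.4737,-.287,.082),(.476,-.2845,.082),(.4771,-.2803,.082)]: print(proj(P,p), (proj(P,p)-[x,y]+.5)*8)
cv2.imwrite("pics/crop3.png",np.hstack(out))
```

```text
side 298 298
origin 273 268
[298.2024 299.0682] [205.6192 252.5458]
[298.7647 298.0005] [210.1175 244.0044]
[298.4861 296.5186] [207.8886 232.1488]
scene 241 163
origin 216 133
[241.108  162.7109] [204.8638 241.6871]
[240.9387 163.4856] [203.5098 247.8844]
[241.3547 164.422 ] [206.8373 255.3764]
```

View pics/crop3.png

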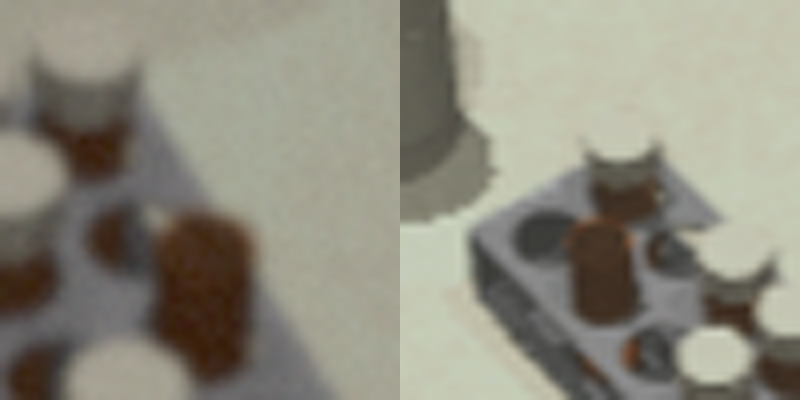

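Run:
```python
from h import *
S=ctrl.camera_params("side");C=ctrl.camera_params("scene")
a=np.array([207,243])/8-.5+[273,268];b=np.array([201,240.5])/8-.5+[216,133]
print(onz(S,a,.082),onz(C,b,.082),tri((S,a),(C,b)))
# grasp
R=ori(yaw,-1); G=[.5326,.1638]
ctrl.move_l([*G,.191],vel=.12,ori=R); ctrl.command_gripper(0.0)
print(ctrl.current_t(),ctrl.current_grip_width()*91,ctrl.current_contact_force(),ctrl.current_tool_pos())
ctrl.move_l([*G,.196],vel=.03); ctrl.sleep(.2)
print(ctrl.current_grip_width()*91,ctrl.current_contact_force(),ctrl.current_wrist_torque(),ctrl.current_t())
```

```text
[ 0.4754 -0.2839  0.082 ] [ 0.4747 -0.2885  0.082 ] [ 0.475  -0.2864  0.0843]
5.7667 34.146445347846154 [-0.3777  0.6631 -0.1747] [0.5326 0.1638 0.191 ]
33.617371727925885 [-0.3639  0.55   -2.1307] [0.0126 0.1109 0.0267] 6.2833
```

The fixes agree: side (.475,-.284), scene (.475,-.2885) and wrist (.474,-.287), so I'll use (.475,-.2865). The grip width is 34 mm and the added load about 2 N, both as expected. Next I lift, carry, and hover at tip +35 mm.

Run:
```python
from h import *
G=[.5326,.1638];V=np.array([.475,-.2865])
ctrl.move_l([*G,.335],vel=.12); print(ctrl.current_grip_width()*91,ctrl.current_contact_force(),ctrl.current_t())
ctrl.move_l([*V,.335],vel=.12); ctrl.move_l([*V,.082+.035+.156],vel=.06); ctrl.sleep(.4)
tp=ctrl.current_tool_pos();print(tp,ctrl.current_grip_width()*91,ctrl.current_contact_force(),ctrl.current_t())
tip=np.r_[tp[:2],tp[2]-.156];out=[]
for n in ("side","scene"):
    P=ctrl.camera_params(n);im=ctrl.read_camera(n);cv2.imwrite(f"pics/{n}2.png",im)
    u,v=proj(P,tip);x,y=int(u)-25,int(v)-35;print(n,"origin",x,y,"tip pred",(np.array([u-x,v-y])+.5)*8, "axis at +.1",(proj(P,tip+[0,0,.1])-[x,y]+.5)*8,"mouth",(proj(P,[*V,.082])-[x,y]+.5)*8)
    out.append(cv2.resize(im[y:y+70,x:x+50],(400,560),interpolation=cv2.INTER_CUBIC))
cv2.imwrite("pics/crop4.png",np.hstack(out))
```

```text
34.01467556884517 [ 0.4905  0.2986 -1.9089] 7.5917
[ 0.475  -0.2865  0.2731] 33.95247137495724 [-0.2103  0.5626 -1.2129] 13.1083
side origin 274 251 tip pred [208.2413 285.5356] axis at +.1 [229.4433 -28.2594] mouth [201.4988 386.1019]
scene origin 215 120 tip pred [206.0405 291.5144] axis at +.1 [191.1421 119.7894] mouth [210.8927 347.8179]
```

View pics/crop4.png

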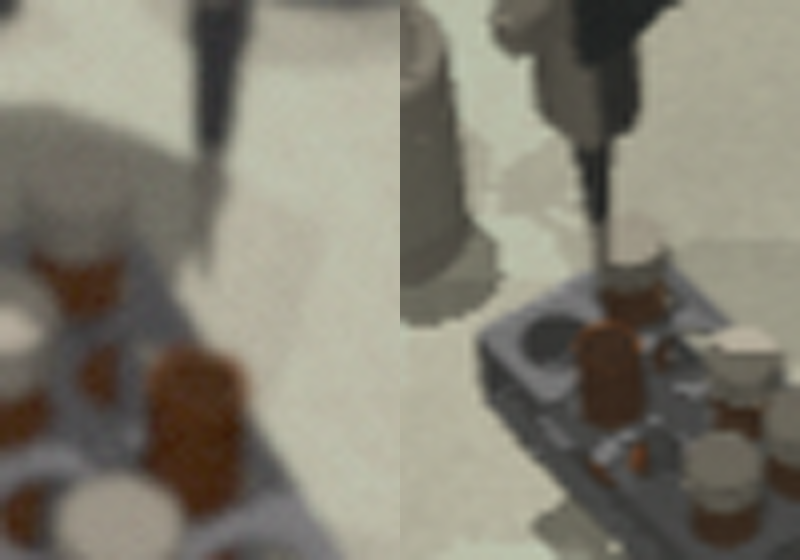

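The side view shows the tip at crop (207,280) and the mouth at (198,379); the scene view has them at (202,285) and (210,343). Against the prediction the offset error is only about 1 mm, towards -x. I'll correct by -1 mm in x, descend to +11 mm and check.

Run:
```python
from h import *
V=np.array([.474,-.2865])
ctrl.move_l([*V,.082+.011+.156],vel=.03); ctrl.sleep(.5)
tp=ctrl.current_tool_pos();print(tp,ctrl.current_grip_width()*91,ctrl.current_contact_force(),abs(ctrl.current_dq()).max(),ctrl.current_t())
tip=np.r_[tp[:2],tp[2]-.156];out=[]
for n in ("side","scene"):
    P=ctrl.camera_params(n);im=ctrl.read_camera(n);cv2.imwrite(f"pics/{n}3.png",im)
    u,v=proj(P,tip);x,y=int(u)-20,int(v)-30;print(n,"origin",x,y,"tip pred",(np.array([u-x,v-y])+.5)*10,"mouth",(proj(P,[*V,.082])-[x,y]+.5)*10)
    out.append(cv2.resize(im[y:y+55,x:x+40],(400,550),interpolation=cv2.INTER_CUBIC))
cv2.imwrite("pics/crop5.png",np.hstack(out))
```

```text
[ 0.474  -0.2865  0.249 ] 33.894103239409695 [ 0.0917  0.6235 -2.0451] 0.06398521787548152 14.6583
side origin 278 264 tip pred [210.1209 314.8358] mouth [207.4423 353.7155]
scene origin 220 130 tip pred [214.2065 311.549 ] mouth [216.1464 333.4443]
```

View pics/crop5.png

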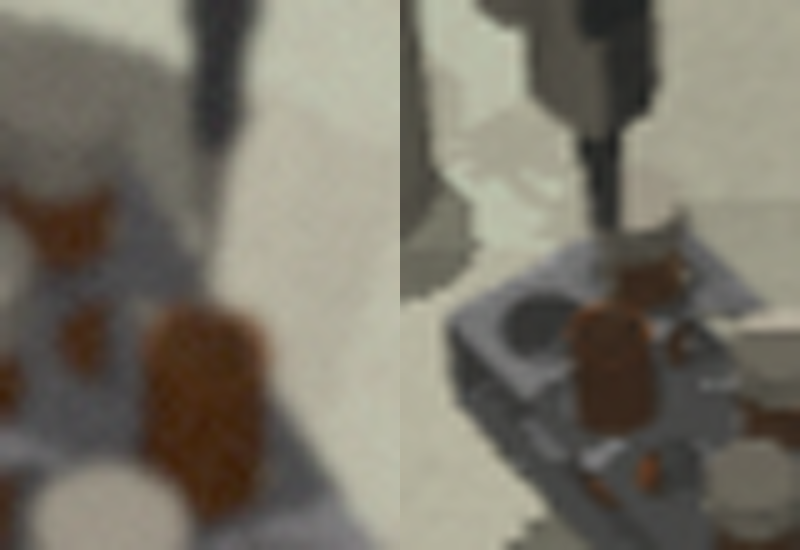

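The final view shows the tip axis over the mouth: side x 208 against 207, scene about 207 against 210, at 10 px per image pixel. The tip is about 11 mm up with no contact, and everything is still.

Run:
```python
from h import *
print(abs(ctrl.current_dq()).max(),ctrl.current_grip_width()*91,ctrl.current_contact_force()); ctrl.sign_off()
```

```text
0.07850666567953325 33.687925868957 [ 0.1942  0.3474 -1.3154]
the job is handed in; nothing more can be done
```

The single-channel pipette is out of its stand and held still and upright over the uncapped vial. By my estimate its tip is centred to within about 2 mm and sits about 11 mm above the rim. The job was handed in at about 15 s of the 46 s allowed.

- **Held and still:** the gripper reads 34 mm, matching the hand-piece. The force readings show only about the pipette's weight, and the joints were practically motionless at hand-in.
- **Position over the vial:** the three camera fixes of the mouth differed by up to 4.5 mm in y, and I used a value in the middle. My first side-camera estimate was about 6 mm off in y and I dropped it. At 35 mm above the rim I compared tip and mouth in the same images, which called for a 1 mm shift in x, and I applied it.
- **Not confirmed:**
  - In the last close-up the tip's end was hard to see against the background, so the 11 mm comes from the tool position and the earlier view. No slip showed up in the grip.
  - I saw no sign that the tip or anything else was touched. I did not separately check every object at the end.

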